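# Fit the keyed riser on the clamping stand and lock it with the slotted clamp screw

### The job

Fit the keyed wooden riser onto the seat of the clamping stand, so that its wide and narrow ears drop fully down into the matching notches, and let go of it. Then take the flat driver out of the tool rack, set its blade in the slot of the clamp screw and, with the blade kept down in the slot, turn the screw clockwise until the tongue lies straight over the riser. Lastly put the driver back upright in the hole it came from, leaving the other things where they are.

Things in the scene. Friction and masses are not known exactly. Their poses are not given: they have to be found in the camera images.
- riser_mid (a point): Centre (half-way up) of the loose keyed riser, plain light wood, 90 mm long, about 160 g: a slab 62 (x) x 56 (y) x 30 mm high with an ear 14 mm long at each x end: at +x a wide one (30 mm in y), at -x a narrow one (14 mm). The ears are 40 mm high, flush with the slab's top, 10 mm lower than its underside. This point is 20 mm above the ears' feet. z up.
- seat (a point): Centre of the seat's top face on the fixed clamping stand, 34 mm above the table. z up, x to the clamp screw (axis 88 mm away). An aluminium block 90 (x) x 50 (y) mm with an open notch 12 mm deep in each x end: 34 mm wide at +x, 18 mm at -x, 58 mm of block between. Ears have 2 mm of play. The seated riser's axes lie along the seat's, wide ear to the screw, its centre 10 mm above this point.
- stand: The clamping stand: grey base 180 x 100 x 10 mm with the seat above its origin (34 mm below the seat's point) and a 34 mm thick post under the screw. The base runs from x = -60 to +120 mm. Fixed to the table.
- slot (a point): Centre of the floor of the slot in the clamp screw's head, 76 mm above the table; turns with the screw. x along the slot, z up along the screw's axis. Slot 8 mm wide (y), 12 mm deep, in a head 48 mm across with a raised rim: 38 mm inner diameter, top 14 mm above the slot's floor. Under the head a steel tongue sticks out along +x, 62 mm from the axis, 18 mm wide, 66 to 74 mm above the table.
- screw (a joint): Turn of the clamp screw with its tongue, rad, growing clockwise seen from above. Near 0: open, tongue square to the line to the seat. 1.5: tongue straight over the riser, 2 mm above its top when that is seated; the stop is at 1.55. Turns stiffly (0.12 N m) and stays where it is left.
- driver_mid (a point): Centre of the handle of the flat driver: black block handle 28 (x) x 42 (y) x 70 mm high, flat sides, 180 g in all. z up. The driver hangs upright, blade down, in one of the rack's two holes, its handle resting on the rack's top, so this point starts 115 mm above the table. The blade's tip is 105 mm straight below it. Lift it 75 mm or more to clear the rack.
- driver_tip (a point): Centre of the tip edge of the driver's blade, on the driver's axis. The blade is 28 mm wide (y), 5 mm thick (x), 26 mm high; y runs along the blade's edge, square to the handle's thin direction x. Same axes as the handle.
- driver: The flat driver as a whole, origin at its blade tip (see the two points above).
- riser: The same riser, origin at the level of its ears' feet, mid-length. It starts standing on its ears on the table, the slab 10 to 40 mm above the table.
- rack: Fixed plywood tool rack, origin under its centre. A top 60 (x) x 160 (y) mm, 12 mm thick, its upper face 80 mm above the table, with two holes at y = +37 and -37 mm, each 15 mm in x by 38 mm in y. One holds the driver, the other the awl.
- awl_mid (a point): Middle of the round wooden knob (40 mm across, top 132 mm above the table) of an awl in the rack's other hole. Not needed; leave it alone.
- blank: Plain wooden block 90 x 56 x 30 mm without ears, a bystander. Origin at its underside.
- collar: Aluminium ring, 64 mm across, 22 mm high, a bystander. Origin at its underside.
- crutch_tip: Black rubber crutch foot, 54 mm across, 50 mm high, a bystander. Origin at its underside.
- spanner: Steel spanner 170 mm long lying flat, a bystander. Origin near its middle.
- jar: White jar 72 mm across, 85 mm high, a bystander. Origin at its underside.
- mug: White mug 80 mm across, 90 mm high, a bystander. Origin at its underside.
Things that resemble listed ones, but are neither listed nor needed, are in the scene too. Several things have the shape of the stand; the one meant has the colours described above.

How it is judged:
By the outcome, as a careful person would: the job done as asked, in the order asked, and still so for the second after the job is handed in, with the robot touching nothing.
It also fails if it takes over 61 s, if anything falls off the work surface, if the arm or the gripper's body presses on something with over 40 N, if the wrist force passes 120 N, or if a joint passes its speed limit or range.

### The arm

A 6-joint arm with a two-finger parallel gripper is mounted at the origin on the work surface. World frame = base frame: x ahead of the robot, y to its left, z up, the work surface at z = 0. Lengths are in m, angles in rad, forces in N, time in s.
With the tool pointing down it reaches from about 0.425 to 0.95 m from the base axis. Payload 3.5 kg.
Tool frame: the origin (TCP) lies on the mounting face of the last link; the fingertips stand 173 mm ahead of it and the grasp point (between the pads) lies 155 mm ahead of it (env.tips_ahead is the distance from the TCP to the fingertips, in m); z points along the fingers, y is the line along which they close (so a half turn about z gives the same grasp; the last joint's range is limited). The gripper opens to 85 mm and grips with 20 to 120 N. Pads are 22 mm wide; open, the fingers measure 114 mm over their backs; the gripper's body (76 mm by 85 mm) begins 54 mm behind the grasp point. The pads swing forward as they close: fully open they stand 13 mm farther back than shut.
Start: joints at [-1.277, 0.286, 1.577, -0, 1.279, -0.15], TCP at [0.29, -0.61, 0.405] pointing down, gripper open.
Joint ranges: [-2.77, 2.77], [-0.9, 2.22], [0.21, 2.48], [-1.53, 4.67], [0.24, 2.81], [-2.84, 2.84]. Speed limits (rad/s): [2.79, 2.79, 3.14, 3.14, 3.14, 3.14].

### API

Orientations are given as [roll, pitch, yaw] about the fixed x, y, z axes, in that order (R = Rz(yaw) Ry(pitch) Rx(roll)).
In Python, from workcell import telemetry, eyes, order, spot_in, trace, mark_of, env gives the robot as it stands.
- The arm moves only by the tool arm_command, never from a script. Its argument "rows" is a list of rows, each a list of 7 numbers: the shift along the tool's x, y, z in units of 250 mm (1.0 is 250 mm), then the turn, a rotation vector about the tool's x, y, z in units of pi rad (1.0 is pi rad), then the finger opening in mm, from 0 to 85.4. In form: [[tx, ty, tz, ax, ay, az, grip], ...]. A call has exactly 8 rows; each row shifts and turns the commanded pose from where the row before left it, along the tool's axes as they then stand; what a row does not reach is not made up. A row lasts 1/12 s, in which the tool goes at most 41.7 mm and 7.16 degrees, less where a joint would pass 70% of its speed; a pose out of reach is approached as far as the arm can. A call with a number of a shift or a turn outside -1 to 1 is refused whole. A call with a gripper value outside its range is refused whole. The fingers move at their own pace and stop on an object; "newtons" is the grip in N (left out, the last holds). Time passes only in rows, so rows that do not move let the fingers close, or fill a call up. It gives the time, the measured TCP pose, the force, the opening and the grip force at its end, in the units of the state.
- telemetry.get_obs(): the state, without advancing time (a new reading comes with each control period).
- eyes.capture(name): name is "scene" or "side" or "wrist"; returns a dict with "image" (480x640x3 uint8, red, green, blue), "camera_matrix" (3x3 intrinsics, pixels), "origin" and "orientation" of the camera in the world; the wrist camera has in their place "T_tool_cam" (4x4, takes a point from camera to tool coordinates, whose origin is the TCP and whose axes are the flange's). Camera axes: x right, y down, z forward; pixel columns grow to the right and rows downward; lengths in m; the calibration is good to about 2 mm. A picture is of the moment at which its call begins: read the wrist's pose just before it. There is no depth.
- order.finish_job(): hands the job in; it is judged then, once.
Trained networks look in the newest picture that a camera, given by its name, has taken for a name from the list of things; names that differ only in an ending like _2 or _b are one class to them, and where a whole thing is asked for, a point or a joint stands for the part that bears it (a point fixed in the world has none). Each returns a list of dicts, best first, with "confidence" (0 to 1); they miss things now and then, are a little off and sometimes report something else, mostly with a low value. They report only what shows in the picture. A call takes as long as a camera call. They do not tell look-alikes from the thing itself.
- spot_in(name, camera): "bbox" ([left, top, right, bottom] in pixels, round what is visible of it).
- trace(name, camera): "region" (480x640 bool, what is visible of it) and "bbox" ([left, top, right, bottom] in pixels, round what is visible of it).
- mark_of(name, camera): "position" ([column, row] in pixels: a listed point, or the origin of a listed thing).
The state is a dict: "clock": time; "qpos": joint angles; "dq": joint speeds; "joint_efforts": joint torques, N m; "eef_pos": TCP position; "eef_rot": TCP orientation; "ft_force": force on the tool from outside, world axes, zero at the start; "moment": the same for the moment, N m; "opening": finger opening in m; "grip_force": force on a finger pad.
Only numpy, scipy, OpenCV 4.12 (cv2) and the standard library are available. Lean on these libraries where they do the work, as an engineer would, in place of code of your own. Each camera call takes 0.05 s, during which the arm holds its last target. There are 200 camera calls.

## Working session

There is one attempt and no reset: what is moved stays moved. The work goes in short steps, Python scripts to look and compute and a tool call to move; the robot and the scene stay as the last step left them, time stands still between calls to the robot, and variables do not carry over. Pictures are saved under pics/ and viewed, at most 10 in all, crops included, and the job is handed in when it is done.

Besides the shell and the picture viewer there is one more tool, called after "Request:" as a command line: name --pt "numbers of a row" for each row, then --argument value for the rest. arm_command: Moves the arm, as the interface text tells. Shifts and turns lie within -1 to 1; 1 stands for 250 mm of shift or pi rad of turn. Its arguments: {"type":"object","properties":{"rows":{"type":"array","items":{"type":"array","items":{"type":"number"}}},"newtons":{"type":"number"}},"required":["rows"]}

```bash
ls; mkdir -p pics; python3 - <<'E'
from workcell import telemetry, eyes, order, spot_in, trace, mark_of, env
import cv2
for c in ["scene","side"]:
    d=eyes.capture(c); cv2.imwrite(f"pics/{c}0.png",d["image"][:,:,::-1])
    print(c,d["camera_matrix"].tolist(),d["origin"],d["orientation"])
    for n in ["riser_mid","seat","slot","driver_mid","awl_mid","riser","stand","rack","blank"]:
        print(n,[(r["position"],round(r["confidence"],2)) for r in mark_of(n,c)])
print(telemetry.get_obs())
E
```

```text
pics
scene [[433.84977287860767, 0.0, 327.40315631960664], [0.0, 433.84977287860767, 237.1781186194741], [0.0, 0.0, 1.0]] [ 0.85657215 -0.37068657  0.90069187] [-2.59895793 -0.01219454  0.9100126 ]
riser_mid [([221.4, 302.8], 0.73)]
seat [([344.3, 262.3], 0.83), ([347.6, 169.0], 0.78), ([365.3, 107.1], 0.77), ([456.3, 204.0], 0.24)]
slot [([382.4, 241.9], 0.94), ([401.2, 86.3], 0.7), ([387.0, 159.5], 0.58)]
driver_mid [([455.6, 161.9], 0.76)]
awl_mid [([476.2, 184.2], 0.72)]
riser [([221.2, 310.2], 0.68), ([382.9, 242.5], 0.43)]
stand [([370.7, 122.7], 0.98), ([350.6, 177.4], 0.9), ([343.1, 271.7], 0.84)]
rack [([453.4, 202.9], 0.97), ([220.4, 309.7], 0.5)]
blank [([331.1, 397.4], 0.81), ([382.0, 243.2], 0.41)]
side [[572.5946380682548, 0.0, 315.9093897612846], [0.0, 572.5946380682548, 232.84022623126648], [0.0, 0.0, 1.0]] [0.28028304 0.73305165 1.08222266] [-2.45531735e+00  2.03177760e-04 -2.91715725e+00]
riser_mid [([342.9, 176.2], 0.93)]
seat [([285.5, 247.0], 0.97), ([356.7, 328.5], 0.85), ([415.8, 429.7], 0.81), ([252.2, 389.8], 0.15)]
slot [([324.5, 343.5], 0.95), ([264.0, 261.
[... 315 characters left out ...]
24)]
{'clock': 1.0, 'qpos': array([-1.27697842e+00,  2.86236176e-01,  1.57672135e+00,  2.30452211e-06,
        1.27859827e+00, -1.49938112e-01]), 'dq': array([ 7.85968372e-04, -8.90450636e-04,  7.07006076e-04,  1.56142406e-03,
       -4.02876106e-04,  2.57352367e-05]), 'joint_efforts': array([ 3.91534686e-04, -4.05973577e+01, -2.92948884e+01, -1.16037818e-04,
        5.81051263e-04, -1.16996343e-06]), 'eef_pos': array([ 0.28985721, -0.60956492,  0.40475588]), 'eef_rot': array([3.14155588e+00, 3.32291558e-06, 4.43755355e-01]), 'ft_force': array([ 0.1246008 ,  0.21223278, -0.83649063]), 'moment': array([ 0.02867995, -0.1026848 ,  0.00157163]), 'grip_force': 0.0, 'opening': 0.08533992455830693}
```

View pics/scene0.png

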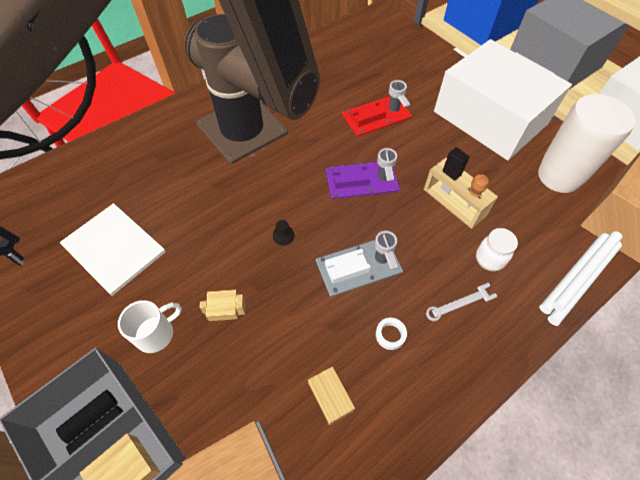

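View pics/side0.png

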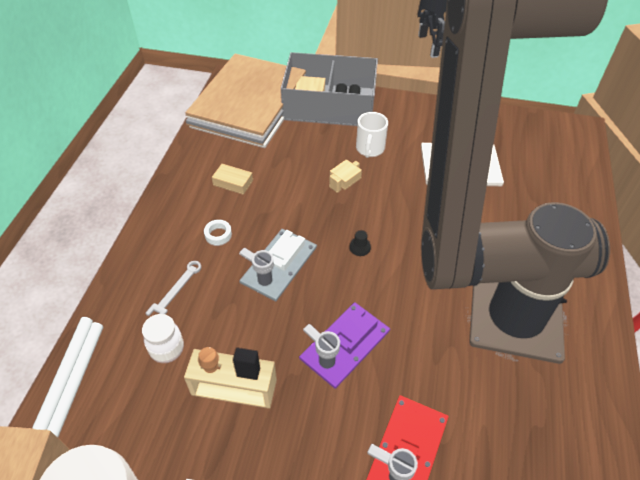

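Scene shows: riser candidates are the eared block at (221,303), the eared-less blank (331,397), and the block in the bin (115,460), so the eared one. Stands: grey (344,262), purple (362,180), red (376,112), so the grey one. Driver is the black handle (456,162), awl the round knob (480,184).

```bash
cat > h.py <<'E'
from workcell import telemetry, eyes, order, spot_in, trace, mark_of, env
import numpy as np, cv2
from scipy.spatial.transform import Rotation as R
from scipy.optimize import least_squares
def grab(c):
    o=telemetry.get_obs(); d=eyes.capture(c); K=d["camera_matrix"]
    if c=="wrist":
        T=np.eye(4);T[:3,:3]=R.from_euler("xyz",o["eef_rot"]).as_matrix();T[:3,3]=o["eef_pos"];T=T@d["T_tool_cam"]
    else:
        T=np.eye(4);T[:3,:3]=R.from_euler("xyz",d["orientation"]).as_matrix();T[:3,3]=d["origin"]
    return d["image"],K,T
def ray(px,K,T):
    v=T[:3,:3]@np.linalg.solve(K,[px[0],px[1],1.]); return T[:3,3],v/np.linalg.norm(v)
def at_z(px,z,K,T):
    o,v=ray(px,K,T); return o+v*(z-o[2])/v[2]
def proj(P,K,T):
    p=K@(T[:3,:3].T@(np.asarray(P)-T[:3,3])); return p[:2]/p[2]
def tri(obs):
    A=0;b=0
    for px,K,T in obs:
        o,v=ray(px,K,T); M=np.eye(3)-np.outer(v,v); A=A+M; b=b+M@o
    return np.linalg.solve(A,b)
def fit(pts,pix,K,T,x0,z):
    "planar pose x,y,yaw from model pts (N,3) at height z"
    def f(q):
        c,s=np.cos(q[2]),np.sin(q[2])
        return np.concatenate([proj([q[0]+c*p[0]-s*p[1],q[1]+s*p[0]+c*p[1],z+p[2]],K,T)-u for p,u in zip(pts,pix)])
    r=least_squares(f,x0); return r.x,np.abs(r.fun).max()
E
python3 - <<'E'
from h import *
s=grab("scene");d=grab("side")
for n,a,b,z in [("riser_mid",(221.4,302.8),(342.9,176.2),.02),("seat",(344.3,262.3),(285.5,247),.034),("slot",(382.4,241.9),(264,261.7),.076),("driver",(455.6,161.9),(246.6,366.5),.115),("awl",(476.2,184.2),(203.8,361.7),.112),("rack",(453.4,202.9),(234.7,385.6),0),("crutch",(284,240),(360,250),.0)]:
    print(n,tri([(a,*s[1:]),(b,*d[1:])]).round(4),at_z(a,z,*s[1:]).round(4),at_z(b,z,*d[1:]).round(4))
i=s[0][255:345,170:290]; cv2.imwrite("pics/c1.png",cv2.resize(i[:,:,::-1],None,fx=5,fy=5,interpolation=cv2.INTER_CUBIC))
w=eyes.capture("wrist"); print(w["T_tool_cam"].round(4).tolist(),w["camera_matrix"].tolist())
E
```

```text
riser_mid [ 0.443  -0.3179  0.0241] [ 0.4353 -0.3204  0.02  ] [ 0.448  -0.3171  0.02  ]
seat [ 0.5284 -0.0499  0.0326] [ 0.5258 -0.0519  0.034 ] [ 0.5309 -0.0469  0.034 ]
slot [0.5549 0.0326 0.0752] [0.5536 0.0315 0.076 ] [0.5562 0.0341 0.076 ]
driver [0.5094 0.2975 0.1152] [0.5086 0.2973 0.115 ] [0.5102 0.2977 0.115 ]
awl [0.5866 0.2984 0.1047] [0.5829 0.2885 0.112 ] [0.5909 0.3048 0.112 ]
rack [ 0.5489  0.2907 -0.0012] [0.5495 0.29   0.    ] [0.5484 0.2911 0.    ]
crutch [ 0.3666 -0.1132 -0.0155] [ 0.3771 -0.1166 -0.    ] [ 0.3635 -0.1029  0.    ]
[[-0.0009, -0.954, -0.2997, 0.0763], [1.0, -0.0005, -0.0012, -0.0011], [0.001, -0.2997, 0.954, 0.0317], [0.0, 0.0, 0.0, 1.0]] [[347.66332528566517, 0.0, 317.8471544606903], [0.0, 347.66332528566517, 240.38070757145553], [0.0, 0.0, 1.0]]
```

View pics/c1.png

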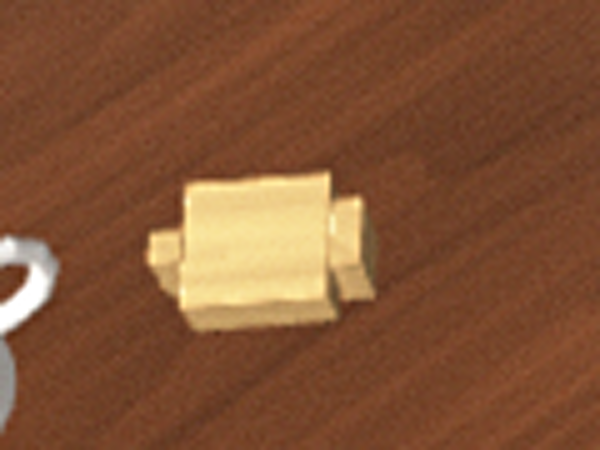

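The crop shows the eared block: narrow ear on the left (165,255), wide ear on the right (350,245), so its +x points right in the scene image.

```bash
cat >> h.py <<'E'
def plan(xyz,yaw,n,start=None):
    "rows (tool units) from the present pose to TCP xyz, tool-down yaw, in n rows"
    o=telemetry.get_obs(); p0=np.array(o["eef_pos"]) if start is None else np.array(start[:3]); y0=o["eef_rot"][2] if start is None else start[3]
    dy=(yaw-y0+np.pi)%(2*np.pi)-np.pi; rows=[]; Rm=R.from_euler("xyz",o["eef_rot"]).as_matrix()
    if start is not None: Rm=R.from_euler("xyz",[np.pi,0,y0]).as_matrix()
    step=(np.array(xyz)-p0)/n
    # remove residual tilt too
    Rt=R.from_euler("xyz",[np.pi,0,yaw]).as_matrix(); rv=R.from_matrix(Rm.T@Rt).as_rotvec()
    for i in range(n):
        t=Rm.T@step/.25; rows.append(np.r_[t,rv/n/np.pi]); Rm=Rm@R.from_rotvec(rv/n).as_matrix()
    q1=np.arctan2(xyz[1],xyz[0]); print("mm/row",np.linalg.norm(step)*1e3,"deg/row",np.degrees(np.linalg.norm(rv))/n,"q6~",(q1+np.pi/2-yaw+np.pi)%(2*np.pi)-np.pi)
    print(np.array(rows).round(4).tolist())
E
python3 - <<'E'
from h import *
s=grab("scene")
pix=[(170+u/5,255+v/5) for u,v in [(185,183),(331,172),(331,300),(181,303)]]
pts=np.array([(-31,28,0),(31,28,0),(31,-28,0),(-31,-28,0)])/1e3
q,e=fit(pts,pix,*s[1:],[.44,-.32,0],.04); print(q,np.degrees(q[2]),e)
for yw in (q[2],q[2]+np.pi): 
    plan([q[0],q[1],.3],yw,16)
E
```

```text
[ 0.44473267 -0.32134565  0.99194382] 56.83419438171146 0.8626075360853065
mm/row 21.47421650566639 deg/row 1.9630553822196184 q6~ -0.046853914191915536
[[0.0659, -0.0485, 0.0262, 0.0, 0.0, -0.0109], [0.0675, -0.0462, 0.0262, 0.0, 0.0, -0.0109], [0.0691, -0.0438, 0.0262, 0.0, 0.0, -0.0109], [0.0705, -0.0414, 0.0262, 0.0, 0.0, -0.0109], [0.0719, -0.039, 0.0262, 0.0, 0.0, -0.0109], [0.0732, -0.0365, 0.0262, 0.0, 0.0, -0.0109], [0.0744, -0.034, 0.0262, 0.0, 0.0, -0.0109], [0.0755, -0.0314, 0.0262, 0.0, 0.0, -0.0109], [0.0766, -0.0288, 0.0262, 0.0, 0.0, -0.0109], [0.0775, -0.0262, 0.0262, 0.0, 0.0, -0.0109], [0.0784, -0.0235, 0.0262, 0.0, 0.0, -0.0109], [0.0791, -0.0208, 0.0262, 0.0, 0.0, -0.0109], [0.0798, -0.0181, 0.0262, 0.0, 0.0, -0.0109], [0.0804, -0.0153, 0.0262, 0.0, 0.0, -0.0109], [0.0808, -0.0126, 0.0262, 0.0, 0.0, -0.0109], [0.0812, -0.0098, 0.0262, 0.0, 0.0, -0.0109]]
mm/row 21.47421650566639 deg/row 9.286944628265708 q6~ 3.0947387393978776
[[0.0659, -0.0485, 0.0262, 0.0, -0.0, 0.0516], [0.0572, -0.0585, 0.0262, 0.0, -0.0, 0.0516], [0.047, -0.0669, 0.0262, 0.0, -0.0, 0.0516], [0.0356, -0.0736, 0.0262, 0.0, -0.0, 0.0516], [0.0233, -0.0784, 0.0262, 0.0, -0.0, 0.0516], [0.0103, -0.0812, 0.0262, 0.0, -0.0, 0.0516], [-0.0029, -0.0818, 0.0262, 0.0, -0.0, 0.0516], [-0.0161, -0.0802, 0.0262, 0.0, -0.0, 0.0516], [-0.0288, -0.0766, 0.0262, 0.0, -0.0, 0.0516], [-0.0408, -0.0709, 0.0262, 0.0, -0.0, 0.0516], [-0.0517, -0.0634, 0.0262, 0.0, -0.0, 0.0516], [-0.0612, -0.0542, 0.0262, 0.0, -0.0, 0.0516], [-0.0692, -0.0436, 0.0262, 0.0, -0.0, 0.0516], [-0.0753, -0.0319, 0.0262, 0.0, -0.0, 0.0516], [-0.0795, -0.0193, 0.0262, 0.0, -0.0, 0.0516], [-0.0816, -0.0062, 0.0262, 0.0, -0.0, 0.0516]]
```

Request:
arm_command --pt "0.066 -0.0485 0.026 0 0 -0.011 85" --pt "0.0675 -0.046 0.026 0 0 -0.011 85" --pt "0.069 -0.044 0.026 0 0 -0.011 85" --pt "0.0705 -0.0415 0.026 0 0 -0.011 85" --pt "0.072 -0.039 0.026 0 0 -0.011 85" --pt "0.073 -0.0365 0.026 0 0 -0.011 85" --pt "0.0745 -0.034 0.026 0 0 -0.011 85" --pt "0.0755 -0.031 0.026 0 0 -0.011 85" --newtons 40

```text
clock: 1.87
eef_pos: [0.3675, -0.4645, 0.3526]
eef_rot: [3.141, 0.0, 0.722]
ft_force: [0.1, 0.2, 0.7]
opening: 0.0852
grip_force: 0.0
```

Request:
arm_command --pt "0.0765 -0.029 0.026 0 0 -0.011 85" --pt "0.0775 -0.026 0.026 0 0 -0.011 85" --pt "0.0785 -0.0235 0.026 0 0 -0.011 85" --pt "0.079 -0.021 0.026 0 0 -0.011 85" --pt "0.08 -0.018 0.026 0 0 -0.011 85" --pt "0.0805 -0.015 0.026 0 0 -0.011 85" --pt "0.081 -0.0125 0.026 0 0 -0.011 85" --pt "0.081 -0.01 0.026 0 0 -0.011 85"

```text
clock: 2.53
eef_pos: [0.4446, -0.3201, 0.3007]
eef_rot: [3.141, 0.0, 0.998]
ft_force: [-0.8, 0.3, 0.4]
opening: 0.085
grip_force: 0.0
```

```bash
python3 - <<'E'
from h import *
o=telemetry.get_obs(); print(o["clock"],o["eef_pos"],o["eef_rot"],o["dq"])
i,K,T=grab("wrist"); cv2.imwrite("pics/w1.png",i[:,:,::-1])
np.savez("w1.npz",K=K,T=T,i=i)
for n in ["riser_mid","riser"]:
  for r in mark_of(n,"wrist"): print(n,r["position"],r["confidence"],at_z(r["position"],.02 if n!="riser" else 0,K,T))
E
```

```text
2.5333 [ 0.44458957 -0.320123    0.30069271] [3.14104117e+00 1.12426788e-04 9.98373841e-01] [ 0.42712991  0.02111624  0.13413229 -0.00057126 -0.15980846  0.01360814]
riser_mid [316.8, 243.1] 0.77 [ 0.44105156 -0.32179572  0.02      ]
riser [318.3, 233.4] 0.66 [ 0.44297363 -0.32093357  0.        ]
```

View pics/w1.png

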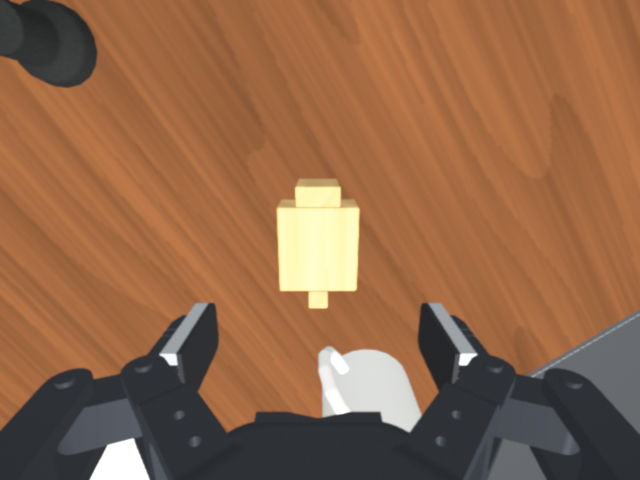

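The wrist view shows the riser, wide ear up at (318,192), narrow down at (318,299), slab corners near (278,208)-(356,291), with the mug handle at (330,355). I'll fit the riser and check the mug clearance.

```bash
python3 - <<'E'
from h import *
z=np.load("w1.npz");K,T=z["K"],z["T"]
pts=np.array([(31,28,0),(31,-28,0),(-31,-28,0),(-31,28,0)])/1e3
q,e=fit(pts,[(278,208),(358.5,208),(356.5,291),(279,291)],K,T,[.44,-.32,1],.04); print(q,np.degrees(q[2]),e)
for px,zz in [((331,352),.07),((370,352),.09),((318,192),.04),((318,299),.04)]:
    P=at_z(px,zz,K,T); d=P[:2]-q[:2]; c,s=np.cos(q[2]),np.sin(q[2]); print(px,P,"in riser frame mm",1e3*np.array([c*d[0]+s*d[1],-s*d[0]+c*d[1]]))
plan([q[0],q[1],.18],q[2],8)
E
```

```text
[ 0.44209407 -0.32184297  0.99433538] 56.97122069083022 1.6078828726452912
(331, 352) [ 0.4164372  -0.37757876  0.07      ] in riser frame mm [-60.71325014  -8.8687293 ]
(370, 352) [ 0.44302264 -0.37793363  0.09      ] in riser frame mm [-46.52010658 -31.35130736]
(318, 192) [ 0.4645638  -0.28702783  0.04      ] in riser frame mm [41.43626249  0.13779535]
(318, 299) [ 0.42208722 -0.35283853  0.04      ] in riser frame mm [-36.89152031  -0.12076696]
mm/row 15.033625246904071 deg/row 0.03254208505638013 q6~ -0.052808619358668984
[[-0.0014, -0.0004, 0.0601, -0.0, 0.0, 0.0002], [-0.0014, -0.0004, 0.0601, -0.0, 0.0, 0.0002], [-0.0014, -0.0004, 0.0601, -0.0, 0.0, 0.0002], [-0.0014, -0.0004, 0.0601, -0.0, 0.0, 0.0002], [-0.0014, -0.0005, 0.0601, -0.0, 0.0, 0.0002], [-0.0014, -0.0005, 0.0601, -0.0, 0.0, 0.0002], [-0.0014, -0.0005, 0.0601, -0.0, 0.0, 0.0002], [-0.0014, -0.0005, 0.0601, -0.0, 0.0, 0.0002]]
```

```bash
python3 - <<'E'
from h import *
x,y,a=.4425,-.3213,.994
plan([x+.008*np.cos(a),y+.008*np.sin(a),.183],a,8)
E
```

```text
mm/row 14.672076674225371 deg/row 0.0348704460168679 q6~ -0.0366135361453086
[[0.0029, -0.0004, 0.0586, -0.0, 0.0, 0.0002], [0.0029, -0.0004, 0.0586, -0.0, 0.0, 0.0002], [0.0029, -0.0004, 0.0586, -0.0, 0.0, 0.0002], [0.0029, -0.0004, 0.0586, -0.0, 0.0, 0.0002], [0.0029, -0.0004, 0.0586, -0.0, 0.0, 0.0002], [0.0029, -0.0004, 0.0586, -0.0, 0.0, 0.0002], [0.0029, -0.0004, 0.0586, -0.0, 0.0, 0.0002], [0.0029, -0.0005, 0.0586, -0.0, 0.0, 0.0002]]
```

Request:
arm_command --pt "0.012 -0.002 0.059 0 0 0.001 85" --pt "0.012 -0.002 0.059 0 0 0 85" --pt "0 0 0.059 0 0 0 85" --pt "0 0 0.059 0 0 0 85" --pt "0 0 0.059 0 0 0 85" --pt "0 0 0.059 0 0 0 85" --pt "0 0 0.058 0 0 0 85" --pt "0 0 0.058 0 0 0 85"

```text
clock: 3.35
eef_pos: [0.4465, -0.3169, 0.1833]
eef_rot: [3.14, 0.001, 0.992]
ft_force: [0.8, 0.5, 0.9]
opening: 0.0852
grip_force: 0.0
```

Request:
arm_command --pt "0 0 0 0 0 0 85" --pt "0 0 0 0 0 0 40" --pt "0 0 0 0 0 0 40" --pt "0 0 0 0 0 0 40" --pt "0 0 0 0 0 0 40" --pt "0 0 0 0 0 0 40" --pt "0 0 0 0 0 0 40" --pt "0 0 0 0 0 0 40" --newtons 40

```text
clock: 4.02
eef_pos: [0.4471, -0.3162, 0.1849]
eef_rot: [3.139, 0.001, 0.993]
ft_force: [-1.8, -1.1, 6.5]
opening: 0.0555
grip_force: 44.3
```

```bash
python3 - <<'E'
from h import *
plan([.5186,-.0804,.36],1.26,12,[.447,-.316,.285,.994])
E
```

```text
mm/row 21.45067339010337 deg/row 1.2700564458733252 q6~ 0.15698801534715523
[[0.0788, -0.0228, -0.025, -0.0, 0.0, -0.0071], [0.0793, -0.0211, -0.025, -0.0, 0.0, -0.0071], [0.0798, -0.0193, -0.025, -0.0, 0.0, -0.0071], [0.0802, -0.0175, -0.025, -0.0, 0.0, -0.0071], [0.0806, -0.0158, -0.025, -0.0, 0.0, -0.0071], [0.0809, -0.014, -0.025, -0.0, 0.0, -0.0071], [0.0812, -0.0122, -0.025, -0.0, 0.0, -0.0071], [0.0814, -0.0104, -0.025, -0.0, 0.0, -0.0071], [0.0816, -0.0086, -0.025, -0.0, 0.0, -0.0071], [0.0818, -0.0067, -0.025, -0.0, 0.0, -0.0071], [0.0819, -0.0049, -0.025, -0.0, 0.0, -0.0071], [0.082, -0.0031, -0.025, -0.0, 0.0, -0.0071]]
```

Request:
arm_command --pt "0 0 -0.03 0 0 0 40" --pt "0 0 -0.06 0 0 0 40" --pt "0 0 -0.06 0 0 0 40" --pt "0 0 -0.06 0 0 0 40" --pt "0 0 -0.06 0 0 0 40" --pt "0 0 -0.06 0 0 0 40" --pt "0 0 -0.06 0 0 0 40" --pt "0 0 -0.01 0 0 0 40"

```text
clock: 4.68
eef_pos: [0.4471, -0.3156, 0.2858]
eef_rot: [3.138, 0.001, 0.994]
ft_force: [0.2, -0.6, -0.8]
opening: 0.0551
grip_force: 43.7
```

Request:
arm_command --pt "0.079 -0.023 -0.025 0 0 -0.007 40" --pt "0.079 -0.021 -0.025 0 0 -0.007 40" --pt "0.08 -0.019 -0.025 0 0 -0.007 40" --pt "0.08 -0.0175 -0.025 0 0 -0.007 40" --pt "0.0805 -0.016 -0.025 0 0 -0.007 40" --pt "0.081 -0.014 -0.025 0 0 -0.007 40" --pt "0.081 -0.012 -0.025 0 0 -0.007 40" --pt "0.0815 -0.0105 -0.025 0 0 -0.007 40"

```text
clock: 5.35
eef_pos: [0.4942, -0.1571, 0.3323]
eef_rot: [-3.139, -0.0, 1.171]
ft_force: [0.1, -0.1, -0.6]
opening: 0.0552
grip_force: 43.5
```

Request:
arm_command --pt "0.0815 -0.0085 -0.025 0 0 -0.007 40" --pt "0.082 -0.007 -0.025 0 0 -0.007 40" --pt "0.082 -0.005 -0.025 0 0 -0.007 40" --pt "0.082 -0.003 -0.025 0 0 -0.0075 40" --pt "0 0 0 0 0 0 40" --pt "0 0 0 0 0 0 40" --pt "0 0 0 0 0 0 40" --pt "0 0 0 0 0 0 40"

```text
clock: 6.02
eef_pos: [0.518, -0.0805, 0.3572]
eef_rot: [-3.14, 0.0, 1.258]
ft_force: [0.7, -1.0, -1.2]
opening: 0.0554
grip_force: 43.6
```

```bash
python3 - <<'E'
from h import *
o=telemetry.get_obs(); print(o["clock"],o["eef_pos"],o["eef_rot"],abs(o["dq"]).max())
i,K,T=grab("wrist"); cv2.imwrite("pics/w2.png",i[:,:,::-1])
np.savez("w2.npz",K=K,T=T,i=i)
for n,zz in [("seat",.034),("slot",.076),("stand",0),("riser_mid",.195)]:
  for r in mark_of(n,"wrist"): print(n,r["position"],r["confidence"],at_z(r["position"],zz,K,T))
E
```

```text
6.0167 [ 0.51804852 -0.0805371   0.35722332] [-3.13980203e+00  2.11271382e-04  1.25801576e+00] 0.005253133828252615
seat [323.3, 181.8] 0.7 [ 0.53202376 -0.04612486  0.034     ]
seat [5.0, 46.5] 0.69 [0.33576661 0.12357041 0.034     ]
seat [188.2, 284.8] 0.62 [ 0.38566939 -0.09748114  0.034     ]
seat [563.0, 303.0] 0.16 [ 0.70990911 -0.2216578   0.034     ]
slot [322.0, 57.5] 0.79 [0.55677912 0.0359231  0.076     ]
stand [34.4, 52.1] 0.74 [3.33031508e-01 1.27471526e-01 5.55111512e-17]
stand [321.0, 181.1] 0.63 [ 0.52916261 -0.04944127  0.        ]
riser_mid [315.7, 328.9] 0.73 [ 0.51472122 -0.08302465  0.195     ]
riser_mid [323.1, 179.9] 0.27 [ 0.53699916 -0.02367047  0.195     ]
```

View pics/w2.png

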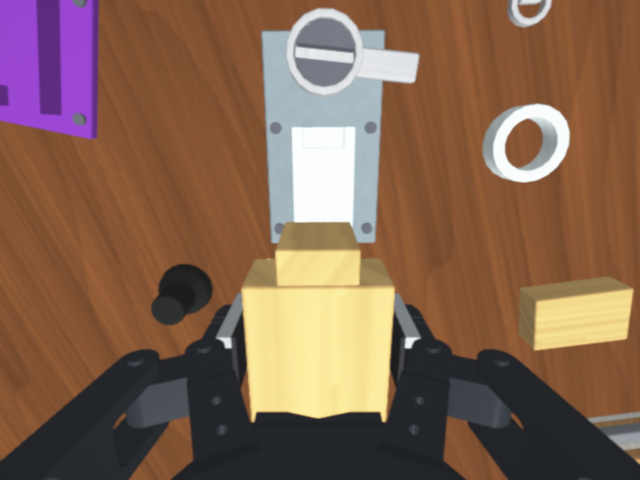

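The wrist view shows the grey stand with the screw at (324,52), tongue pointing right, seat block (292-355,127-225), and the riser held, wide ear toward the screw. I need corner pixels, so one enlarged crop.

```bash
python3 - <<'E'
from h import *
i=np.load("w2.npz")["i"]
a=cv2.resize(i[20:245,250:430],None,fx=2.6,fy=2.6,interpolation=cv2.INTER_CUBIC)   # stand
b=cv2.resize(i[215:430,236:404],None,fx=1.9,fy=2.6,interpolation=cv2.INTER_CUBIC)
h=min(a.shape[0],b.shape[0]); cv2.imwrite("pics/c2.png",np.hstack([a[:h],b[:h]])[:,:,::-1]); print(a.shape,b.shape)
E
```

```text
(585, 468, 3) (559, 319, 3)
```

View pics/c2.png

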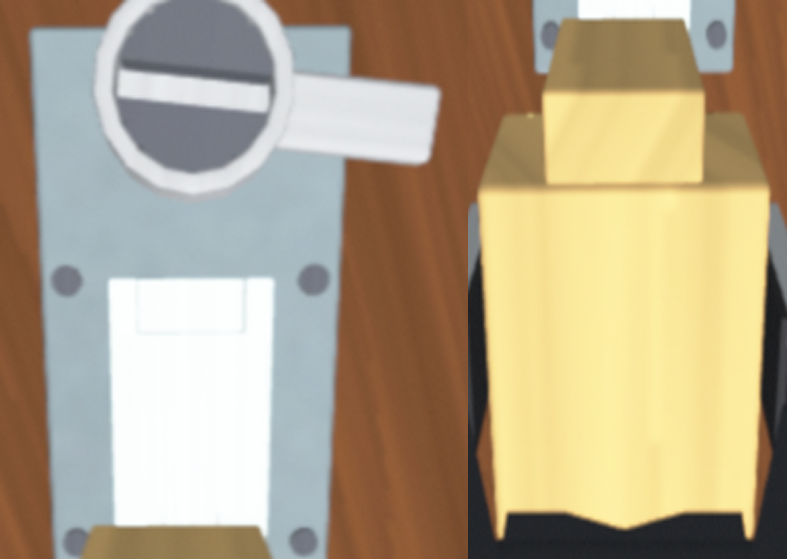

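```bash
python3 - <<'E'
from h import *
z=np.load("w2.npz");K,T=z["K"],z["T"]
P=np.array([(120,50,-24),(120,-50,-24),(-60,50,-24),(-60,-50,-24),(45,25,0),(45,-25,0),(29,17,0),(29,-17,0)])/1e3
U=[(261.5,30.8),(384.6,30.8),(270.7,242.7),(375.5,242.7),(291.5,126.9),(355.4,126.9),(302.3,147.7),(344.2,147.7)]
s,e=fit(P,U,K,T,[.53,-.048,1.26],.034); print("seat",s,np.degrees(s[2]),e)
Pr=np.array([(45,15,0),(45,-15,0),(31,28,0),(31,-28,0)])/1e3; Ur=[(275.5,250.4),(360.2,250.4),(242.3,287.5),(394.4,287.5)]
for zz in (.205,.210,.212,.215,.22):
    r,e=fit(Pr,Ur,K,T,[.51,-.09,1.26],zz); print(zz,r,np.degrees(r[2]),e)
o=telemetry.get_obs();print(o["eef_pos"],o["eef_rot"])
E
```

```text
seat [ 0.5314365  -0.04794703  1.26040345] 72.215798182467 1.9121511074199837
0.205 [ 0.51380131 -0.0894673   1.25944471] 72.16086631983843 2.3815196505157132
0.21 [ 0.51441418 -0.08760491  1.25948174] 72.1629880758343 1.137344611158312
0.212 [ 0.5146588  -0.08686156  1.25949759] 72.16389646533851 2.464015718858633
0.215 [ 0.51502514 -0.08574842  1.25952266] 72.16533235663287 4.541689733958748
0.22 [ 0.51563398 -0.08389865  1.25956879] 72.16797559182226 8.259687376918947
[ 0.51832897 -0.08050787  0.35797131] [-3.14114650e+00  5.45931681e-05  1.25800159e+00]
```

```bash
python3 - <<'E'
from h import *
plan([.5352,-.0408,.25],1.2605,8)
E
```

```text
mm/row 14.533985757543217 deg/row 0.018180873424577207 q6~ 0.2342103064738108
[[0.0215, 0.0019, 0.054, -0.0, 0.0, -0.0001], [0.0215, 0.0019, 0.054, -0.0, 0.0, -0.0001], [0.0215, 0.0019, 0.054, -0.0, 0.0, -0.0001], [0.0215, 0.002, 0.054, -0.0, 0.0, -0.0001], [0.0215, 0.002, 0.054, -0.0, 0.0, -0.0001], [0.0215, 0.002, 0.054, -0.0, 0.0, -0.0001], [0.0215, 0.002, 0.054, -0.0, 0.0, -0.0001], [0.0215, 0.002, 0.054, -0.0, 0.0, -0.0001]]
```

Request:
arm_command --pt "0.043 0.004 0.01 0 0 0 40" --pt "0.043 0.004 0.054 0 0 0 40" --pt "0.043 0.004 0.054 0 0 0 40" --pt "0.043 0.0035 0.09 0 0 -0.001 40" --pt "0 0 0.1 0 0 0 40" --pt "0 0 0.122 0 0 0 40" --pt "0 0 0 0 0 0 40" --pt "0 0 0 0 0 0 40"

```text
clock: 6.93
eef_pos: [0.5347, -0.0396, 0.249]
eef_rot: [-3.137, 0.0, 1.262]
ft_force: [0.4, -0.5, -0.5]
opening: 0.0554
grip_force: 43.5
```

```bash
python3 - <<'E'
from h import *
o=telemetry.get_obs(); print(o["clock"],o["eef_pos"],o["eef_rot"])
out=[]
for c in ["wrist","side","scene"]:
    i,K,T=grab(c); np.savez(c+"3.npz",K=K,T=T,i=i)
    if c=="wrist": a=cv2.resize(i[110:320,220:420],None,fx=2,fy=2,interpolation=cv2.INTER_CUBIC)
    else:
        u,v=proj([.53,-.05,.07],K,T).astype(int); a=cv2.resize(i[v-52:v+53,u-50:u+50],None,fx=4,fy=4,interpolation=cv2.INTER_CUBIC)[:420]; print(c,u-50,v-52)
        a=a[:, :200*2]
    out.append(a)
im=np.hstack([out[0],out[1]]); cv2.imwrite("pics/c3.png",im[:,:,::-1]); print(im.shape)
E
```

```text
6.9333 [ 0.53471085 -0.03956883  0.2489558 ] [-3.13657550e+00  5.24936882e-05  1.26239642e+00]
side 235 184
scene 296 203
(420, 800, 3)
```

View pics/c3.png

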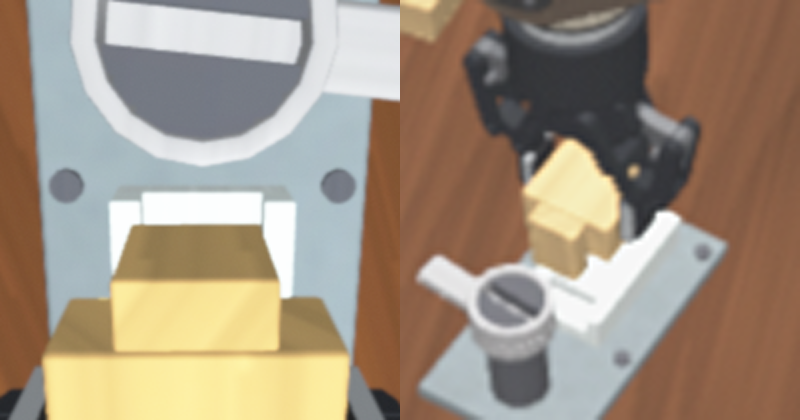

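```bash
python3 - <<'E'
from h import *
z=np.load("wrist3.npz");K,T=z["K"],z["T"]
a=1.2604; u=np.array([np.cos(a),np.sin(a)]);v=np.array([-u[1],u[0]])
def loc(px,zz):
    P=at_z(px,zz,K,T)[:2]-[.5314,-.0479]; return (1e3*np.array([P@u,P@v])).round(1)
print("seat front",loc((275,210.5),.034),loc((367.5,210.5),.034),"notch",loc((290.5,210.5),.034),loc((352,210.5),.034))
for zz in (.059,.062,.065): print("feet",zz,loc((286,223),zz),loc((354,223),zz))
for zz in (.099,.102,.105):print("ear top",zz,loc((276.5,250),zz),loc((359.5,250),zz), "slab",loc((243,286),zz),loc((394,286),zz))
E
```

```text
seat front [45.5 24.8] [ 45.6 -25. ] notch [45.5 16.5] [ 45.6 -16.6]
feet 0.059 [45.1 16.6] [ 45.2 -15.4]
feet 0.062 [45.9 16.3] [ 45.9 -15.1]
feet 0.065 [46.6 16. ] [ 46.7 -14.8]
ear top 0.099 [45.4 16.2] [ 45.5 -13.6] slab [31.2 29.2] [ 31.4 -26.9]
ear top 0.102 [46.5 15.9] [ 46.6 -13.2] slab [32.6 28.5] [ 32.8 -26.2]
ear top 0.105 [47.5 15.5] [ 47.6 -12.9] slab [34.  27.8] [ 34.2 -25.5]
```

Request:
arm_command --pt "0 0.004 0.01 0 0 0 40" --pt "0 0 0.02 0 0 0 40" --pt "0 0 0.02 0 0 0 40" --pt "0 0 0.02 0 0 0 40" --pt "0 0 0.02 0 0 0 40" --pt "0 0 0.02 0 0 0 40" --pt "0 0 0.016 0 0 0 40" --pt "0 0 0 0 0 0 40"

```text
clock: 7.75
eef_pos: [0.5358, -0.0404, 0.2178]
eef_rot: [-3.139, 0.0, 1.262]
ft_force: [-0.8, -0.5, -0.7]
opening: 0.0558
grip_force: 43.5
```

Request:
arm_command --pt "0 0 0.008 0 0 0 40" --pt "0 0 0.008 0 0 0 40" --pt "0 0 0.008 0 0 0 40" --pt "0 0 0.006 0 0 0 40" --pt "0 0 0.004 0 0 0 40" --pt "0 0 0 0 0 0 40" --pt "0 0 0 0 0 0 40" --pt "0 0 0 0 0 0 40"

```text
clock: 8.42
eef_pos: [0.5364, -0.0405, 0.2109]
eef_rot: [3.141, -0.0, 1.262]
ft_force: [-0.1, 1.3, -1.3]
opening: 0.0553
grip_force: 43.5
```

Request:
arm_command --pt "0 0 0.006 0 0 0 40" --pt "0 0 0.006 0 0 0 40" --pt "0 0 0 0 0 0 40" --pt "0 0 0 0 0 0 40" --pt "0 0 0 0 0 0 85" --pt "0 0 0 0 0 0 85" --pt "0 0 0 0 0 0 85" --pt "0 0 0 0 0 0 85"

```text
clock: 9.08
eef_pos: [0.5363, -0.0405, 0.2076]
eef_rot: [-3.142, -0.0, 1.262]
ft_force: [0.2, -0.2, -0.3]
opening: 0.0851
grip_force: 0.0
```

Request:
arm_command --pt "0 0 -0.04 0 0 0 85" --pt "0 0 -0.1 0 0 0 85" --pt "0 0 -0.13 0 0 0 85" --pt "0 0 -0.13 0 0 0 85" --pt "0 0 -0.13 0 0 0 85" --pt "0 0 -0.1 0 0 0 85" --pt "0 0 -0.05 0 0 0 85" --pt "0 0 0 0 0 0 85"

```text
clock: 9.75
eef_pos: [0.537, -0.0407, 0.3822]
eef_rot: [3.134, -0.0, 1.262]
ft_force: [0.3, -0.7, 0.4]
opening: 0.0849
grip_force: 0.0
```

```bash
python3 - <<'E'
from h import *
o=telemetry.get_obs(); print(o["clock"],o["eef_pos"],o["eef_rot"])
out=[]
for c in ["wrist","side"]:
    i,K,T=grab(c); np.savez(c+"4.npz",K=K,T=T,i=i)
    if c=="wrist":
        for n,zz in [("seat",.034),("slot",.076),("riser_mid",.044)]:
            for r in mark_of(n,"wrist")[:2]: print(n,r["position"],r["confidence"],at_z(r["position"],zz,K,T))
        a=cv2.resize(i[100:330,220:420],None,fx=2.5,fy=2.5,interpolation=cv2.INTER_CUBIC)
    else:
        a=cv2.resize(i[210:302,235:335],None,fx=3,fy=3,interpolation=cv2.INTER_CUBIC); a=np.vstack([a,np.zeros((575-a.shape[0],300,3),np.uint8)])
    out.append(a)
im=np.hstack(out); cv2.imwrite("pics/c4.png",im[:,:,::-1]); print(im.shape)
E
```

```text
9.75 [ 0.53701093 -0.04065101  0.38215676] [ 3.13358590e+00 -3.80792733e-04  1.26226761e+00]
seat [30.3, 108.9] 0.87 [0.3351926  0.12423913 0.034     ]
slot [308.0, 124.5] 0.85 [0.55615261 0.03964309 0.076     ]
riser_mid [314.8, 226.8] 0.63 [ 0.53395907 -0.04564725  0.044     ]
(575, 800, 3)
```

View pics/c4.png

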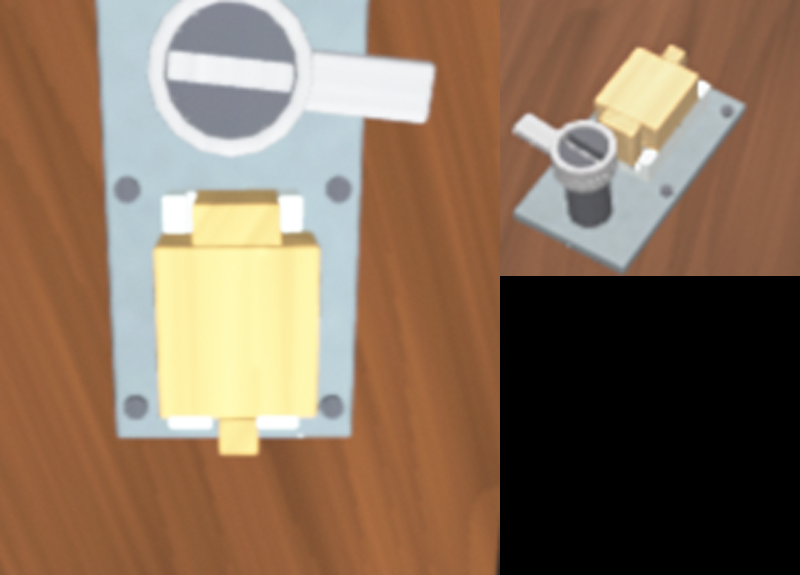

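```bash
python3 - <<'E'
from h import *
z=np.load("wrist4.npz");K,T=z["K"],z["T"]
c=lambda u,v:(220+u/2.5,100+v/2.5)
pts=np.array([(31,28,0),(31,-28,0),(-31,-28,0),(-31,28,0)])/1e3
for zz in (.06,.064,.068,.074): print(zz,*fit(pts,[c(155,247),c(319,247),c(316,417),c(160,417)],K,T,[.53,-.05,1.26],zz))
P=np.array([(120-180*0,50,0)]) 
print("rim",at_z(c(231,74.5),.09,K,T))
a,b=at_z(c(168,67),.076,K,T),at_z(c(293,77),.076,K,T); print("slot",a,b,(a+b)/2,np.linalg.norm(b-a),np.degrees(np.arctan2(*(b-a)[[1,0]])))
a,b=at_z(c(168,57),.09,K,T),at_z(c(436,62),.074,K,T); 
t1,t2=at_z(c(436,62),.074,K,T),at_z(c(427,122),.074,K,T); print("tongue end",t1,t2,(t1+t2)/2)
print("screw pred",np.array([.5314,-.0479])+.088*np.array([np.cos(1.2604),np.sin(1.2604)]))
# rack from fixed views
S=np.load("side4.npz"); i2,K2,T2=grab("scene")
def reg(n,cam): 
    r=trace(n,cam); return [(x["bbox"],round(x["confidence"],2)) for x in r[:2]]
print(reg("rack","scene"),reg("driver_mid","scene"),reg("rack","side"),reg("driver_mid","side"))
E
```

```text
0.06 [ 0.53353275 -0.04765113  1.26231203] 0.4593694601192624
0.064 [ 0.53387486 -0.04659988  1.26231142] 0.9345383446702158
0.068 [ 0.53421657 -0.04555     1.26231079] 1.423513584226157
0.074 [ 0.53472832 -0.04397789  1.26230978] 2.235133039703044
rim [0.55820442 0.03494663 0.09      ]
slot [0.54077932 0.04283645 0.076     ] [0.57569771 0.02866982 0.076     ] [0.55823852 0.03575313 0.076     ] 0.037682725209924973 -22.08273197663928
tongue end [0.61827399 0.01960658 0.074     ] [0.6113792  0.00337007 0.074     ] [0.6148266  0.01148832 0.074     ]
screw pred [0.55827837 0.03589471]
[([425.8, 160.5, 497.4, 225.9], 0.92), ([313.3, 227.3, 404.2, 296.8], 0.59)] [([437.8, 146.8, 468.3, 194.9], 0.59)] [([179.2, 349.4, 275.3, 406.9], 0.89)] [([232.2, 346.6, 258.7, 382.8], 0.91)]
```

Riser is seated (top fits z≈0.06, ears in both notches, axis matching the seat). Next, the driver.

```bash
python3 - <<'E'
from h import *
plan([.509,.297,.41],3.12,16)
E
```

```text
mm/row 21.26514518404488 deg/row 6.653011854596675 q6~ -1.0210070799155426
[[0.0783, -0.0321, -0.0083, -0.0, -0.0, -0.037], [0.0815, -0.0228, -0.0083, -0.0, -0.0, -0.037], [0.0836, -0.0132, -0.0083, -0.0, -0.0, -0.037], [0.0846, -0.0035, -0.0083, -0.0, -0.0, -0.037], [0.0844, 0.0064, -0.0083, -0.0, -0.0, -0.037], [0.0831, 0.0161, -0.0083, -0.0, -0.0, -0.037], [0.0807, 0.0256, -0.0083, -0.0, -0.0, -0.037], [0.0772, 0.0348, -0.0083, -0.0, -0.0, -0.037], [0.0726, 0.0435, -0.0083, -0.0, -0.0, -0.037], [0.0671, 0.0516, -0.0083, -0.0, -0.0, -0.037], [0.0607, 0.059, -0.0083, -0.0, -0.0, -0.037], [0.0534, 0.0657, -0.0083, -0.0, -0.0, -0.037], [0.0454, 0.0714, -0.0083, -0.0, -0.0, -0.037], [0.0369, 0.0762, -0.0083, -0.0, -0.0, -0.037], [0.0278, 0.08, -0.0083, -0.0, -0.0, -0.037], [0.0183, 0.0826, -0.0083, -0.0, -0.0, -0.037]]
```

Request:
arm_command --pt "0.078 -0.032 -0.008 0 0 -0.037 85" --pt "0.0815 -0.023 -0.008 0 0 -0.037 85" --pt "0.0835 -0.013 -0.008 0 0 -0.037 85" --pt "0.0845 -0.0035 -0.008 0 0 -0.037 85" --pt "0.0845 0.0065 -0.008 0 0 -0.037 85" --pt "0.083 0.016 -0.008 0 0 -0.037 85" --pt "0.0805 0.0255 -0.008 0 0 -0.037 85" --pt "0.077 0.035 -0.008 0 0 -0.037 85"

```text
clock: 10.92
eef_pos: [0.5225, 0.1291, 0.3936]
eef_rot: [-3.141, -0.0, 2.198]
ft_force: [0.4, -0.2, -0.2]
opening: 0.0852
grip_force: 0.0
```

Request:
arm_command --pt "0.0725 0.0435 -0.008 0 0 -0.037 85" --pt "0.067 0.0515 -0.008 0 0 -0.037 85" --pt "0.0605 0.059 -0.008 0 0 -0.037 85" --pt "0.0535 0.0655 -0.008 0 0 -0.037 85" --pt "0.0455 0.0715 -0.008 0 0 -0.037 85" --pt "0.037 0.076 -0.008 0 0 -0.037 85" --pt "0.028 0.08 -0.008 0 0 -0.037 85" --pt "0.018 0.0825 -0.008 0 0 -0.037 85"

```text
clock: 11.58
eef_pos: [0.5086, 0.2977, 0.4095]
eef_rot: [-3.141, -0.0, 3.128]
ft_force: [1.0, 0.8, 0.5]
opening: 0.0848
grip_force: 0.0
```

Request:
arm_command --pt "0 0 0 0 0 0 85" --pt "0 0 0 0 0 0 85" --pt "0 0 0 0 0 0 85" --pt "0 0 0 0 0 0 85" --pt "0 0 0 0 0 0 85" --pt "0 0 0 0 0 0 85" --pt "0 0 0 0 0 0 85" --pt "0 0 0 0 0 0 85"

```text
clock: 12.25
eef_pos: [0.5089, 0.2962, 0.4098]
eef_rot: [-3.142, 0.0, 3.121]
ft_force: [0.1, -0.2, -0.3]
opening: 0.0848
grip_force: 0.0
```

```bash
python3 - <<'E'
from h import *
o=telemetry.get_obs(); print(o["clock"],o["eef_pos"],o["eef_rot"])
i,K,T=grab("wrist"); np.savez("wrist5.npz",K=K,T=T,i=i)
for n,zz in [("driver_mid",.115),("awl_mid",.112),("rack",0)]:
    for r in mark_of(n,"wrist")[:2]: print(n,r["position"],r["confidence"],at_z(r["position"],zz,K,T))
a=cv2.resize(i[60:360,160:480],None,fx=2,fy=2,interpolation=cv2.INTER_CUBIC)
cv2.imwrite("pics/c5.png",a[:,:,::-1])
E
```

```text
12.25 [0.50888472 0.29619687 0.4097671 ] [-3.14157698e+00  7.28817811e-05  3.12115820e+00]
awl_mid [320.2, 314.8] 0.87 [0.58206697 0.29770606 0.112     ]
awl_mid [41.4, 277.4] 0.57 [0.54218148 0.0672243  0.112     ]
```

View pics/c5.png

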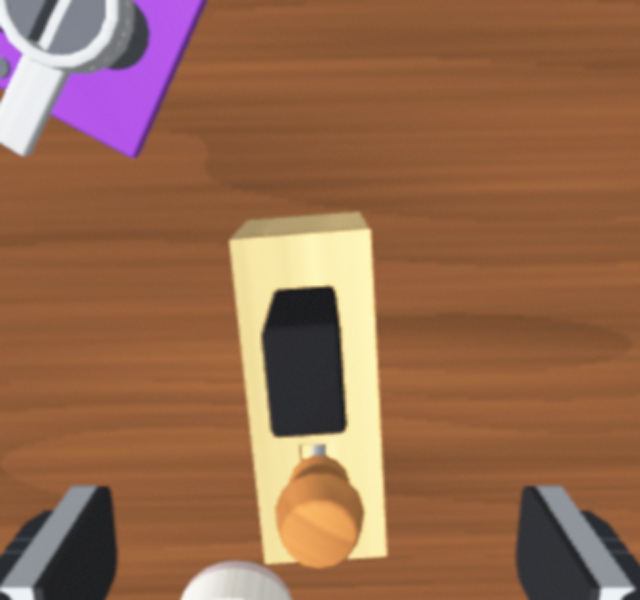

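```bash
python3 - <<'E'
from h import *
z=np.load("wrist5.npz");K,T=z["K"],z["T"]
c=lambda u,v:(160+u/2,60+v/2)
def box(l,w): return np.array([(l,w,0),(l,-w,0),(-l,-w,0),(-l,w,0)])/1e3   # TL,TR,BR,BL
r=fit(box(80,30),[c(231,240),c(371,230),c(386,555),c(265,563)],K,T,[.55,.29,3.14],.08); print("rack",r,np.degrees(r[0][2]))
h=fit(box(21,14),[c(263,333),c(340,325),c(346,431),c(271,437)],K,T,[.51,.29,3.14],.15); print("handle",h,np.degrees(h[0][2]))
q=r[0]; print("driver from rack", q[0]+.037*np.cos(q[2]), q[1]+.037*np.sin(q[2]))
E
```

```text
rack (array([0.54838291, 0.295678  , 3.19037285]), np.float64(0.7226737874647711)) 182.7948995960051
handle (array([0.51114703, 0.29347534, 3.18949859]), np.float64(2.720313315833522)) 182.7448081381046
driver from rack 0.5114269218278202 0.29387385076293937
```

```bash
python3 - <<'E'
from h import *
plan([.5113,.2942,.275],3.1900,8)
E
```

```text
mm/row 16.852203237194182 deg/row 0.488039106822636 q6~ -1.0970718027812976
[[-0.0013, -0.0012, 0.0674, -0.0, 0.0, -0.0027], [-0.0013, -0.0012, 0.0674, -0.0, 0.0, -0.0027], [-0.0013, -0.0012, 0.0674, -0.0, 0.0, -0.0027], [-0.0013, -0.0012, 0.0674, -0.0, 0.0, -0.0027], [-0.0012, -0.0012, 0.0674, -0.0, 0.0, -0.0027], [-0.0012, -0.0012, 0.0674, -0.0, 0.0, -0.0027], [-0.0012, -0.0012, 0.0674, -0.0, 0.0, -0.0027], [-0.0012, -0.0012, 0.0674, -0.0, 0.0, -0.0027]]
```

Request:
arm_command --pt "-0.003 -0.003 0.067 0 0 -0.0055 85" --pt "-0.003 -0.003 0.067 0 0 -0.0055 85" --pt "-0.002 -0.002 0.067 0 0 -0.0055 85" --pt "-0.002 -0.002 0.067 0 0 -0.0055 85" --pt "0 0 0.068 0 0 0 85" --pt "0 0 0.068 0 0 0 85" --pt "0 0 0.068 0 0 0 85" --pt "0 0 0.068 0 0 0 85"

```text
clock: 13.12
eef_pos: [0.5113, 0.2942, 0.274]
eef_rot: [3.142, 0.0, -3.092]
ft_force: [0.8, 0.2, 0.4]
opening: 0.0851
grip_force: 0.0
```

Request:
arm_command --pt "0 0 0 0 0 0 60" --pt "0 0 0 0 0 0 45" --pt "0 0 0 0 0 0 35" --pt "0 0 0 0 0 0 15" --pt "0 0 0 0 0 0 15" --pt "0 0 0 0 0 0 15" --pt "0 0 0 0 0 0 15" --pt "0 0 0 0 0 0 15" --newtons 60

```text
clock: 13.78
eef_pos: [0.5119, 0.2943, 0.2766]
eef_rot: [3.141, 0.003, -3.092]
ft_force: [-0.6, -1.7, 5.8]
opening: 0.0276
grip_force: 59.7
```

Request:
arm_command --pt "0 0 -0.02 0 0 0 15" --pt "0 0 -0.05 0 0 0 15" --pt "0 0 -0.07 0 0 0 15" --pt "0 0 -0.08 0 0 0 15" --pt "0 0 -0.08 0 0 0 15" --pt "0 0 -0.08 0 0 0 15" --pt "0 0 -0.06 0 0 0 15" --pt "0 0 0 0 0 0 15" --newtons 100

```text
clock: 14.45
eef_pos: [0.5118, 0.2945, 0.3894]
eef_rot: [3.139, 0.007, -3.092]
ft_force: [0.5, 0.8, -0.8]
opening: 0.0269
grip_force: 98.2
```

```bash
python3 - <<'E'
from h import *
o=telemetry.get_obs(); print(o["clock"],o["eef_pos"],o["eef_rot"],o["opening"])
plan([.5582,.0355,.385],2.756,12)
E
```

```text
14.45 [0.51176234 0.29448745 0.38935579] [ 3.13920336  0.00692343 -3.09191771] 0.026874324936732284
mm/row 21.92948458744144 deg/row 2.078578693108427 q6~ -1.121691930904289
[[-0.0112, -0.087, 0.0013, 0.0001, 0.0002, 0.0115], [-0.0143, -0.0865, 0.0013, 0.0001, 0.0002, 0.0115], [-0.0174, -0.086, 0.0014, 0.0001, 0.0002, 0.0115], [-0.0205, -0.0853, 0.0014, 0.0001, 0.0002, 0.0115], [-0.0236, -0.0845, 0.0014, 0.0001, 0.0002, 0.0115], [-0.0267, -0.0836, 0.0014, 0.0001, 0.0002, 0.0115], [-0.0297, -0.0825, 0.0014, 0.0001, 0.0002, 0.0115], [-0.0327, -0.0814, 0.0014, 0.0001, 0.0002, 0.0115], [-0.0356, -0.0802, 0.0014, 0.0001, 0.0002, 0.0115], [-0.0385, -0.0788, 0.0014, 0.0001, 0.0002, 0.0115], [-0.0413, -0.0774, 0.0014, 0.0001, 0.0002, 0.0115], [-0.0441, -0.0758, 0.0015, 0.0001, 0.0002, 0.0115]]
```

Request:
arm_command --pt "-0.011 -0.087 0.001 0 0 0.0115 15" --pt "-0.0145 -0.0865 0.001 0 0 0.0115 15" --pt "-0.0175 -0.086 0.001 0 0 0.0115 15" --pt "-0.0205 -0.0855 0.001 0 0 0.0115 15" --pt "-0.0235 -0.0845 0.001 0 0 0.0115 15" --pt "-0.0265 -0.0835 0.001 0 0 0.0115 15" --pt "-0.03 -0.0825 0.001 0 0 0.0115 15" --pt "-0.0325 -0.0815 0.001 0 0 0.0115 15"

```text
clock: 15.12
eef_pos: [0.5418, 0.1204, 0.3812]
eef_rot: [-3.141, -0.002, 2.9]
ft_force: [-1.0, -0.1, -1.4]
opening: 0.0265
grip_force: 98.3
```

Request:
arm_command --pt "-0.0355 -0.08 0.001 0 0 0.0115 15" --pt "-0.0385 -0.079 0.001 0 0 0.0115 15" --pt "-0.0415 -0.0775 0.001 0 0 0.0115 15" --pt "-0.044 -0.076 0.001 0 0 0.0115 15" --pt "0 0 0 0 0 0 15" --pt "0 0 0 0 0 0 15" --pt "0 0 0 0 0 0 15" --pt "0 0 0 0 0 0 15"

```text
clock: 15.78
eef_pos: [0.5575, 0.0358, 0.3811]
eef_rot: [3.141, -0.001, 2.759]
ft_force: [0.3, 0.1, -1.6]
opening: 0.0272
grip_force: 98.5
```

```bash
python3 - <<'E'
from h import *
o=telemetry.get_obs(); print(o["clock"],o["eef_pos"],o["eef_rot"])
i,K,T=grab("wrist"); np.savez("wrist6.npz",K=K,T=T,i=i)
for n,zz in [("driver_tip",.118),("slot",.076)]:
    for r in mark_of(n,"wrist")[:2]: print(n,r["position"],r["confidence"],at_z(r["position"],zz,K,T))
a=cv2.resize(i[90:390,190:450],None,fx=2,fy=2,interpolation=cv2.INTER_CUBIC)
cv2.imwrite("pics/c6.png",a[:,:,::-1])
E
```

```text
15.7833 [0.5574659  0.03584274 0.38112384] [ 3.14149149e+00 -1.26227785e-03  2.75878745e+00]
driver_tip [319.6, 241.7] 0.79 [0.55396624 0.03927455 0.118     ]
slot [314.3, 230.8] 0.64 [0.55608601 0.03400913 0.076     ]
```

View pics/c6.png

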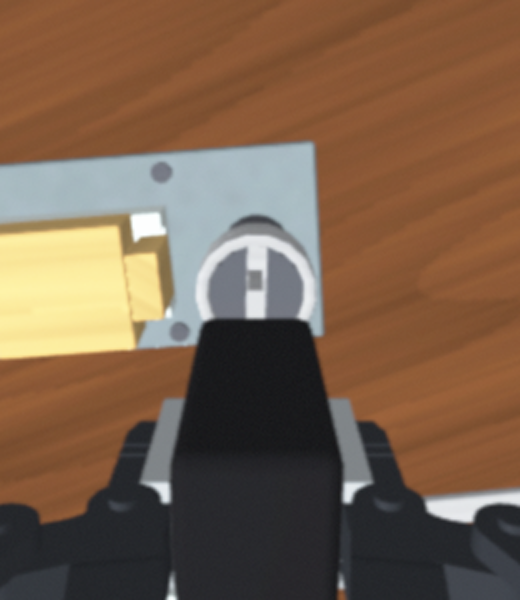

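The crop shows blade (255,280) centred on the slot (245–267) and parallel to it. Descending.

Request:
arm_command --pt "-0.003 0 0.02 0 0 0.001 15" --pt "0 0 0.03 0 0 0 15" --pt "0 0 0.03 0 0 0 15" --pt "0 0 0.02 0 0 0 15" --pt "0 0 0.015 0 0 0 15" --pt "0 0 0.015 0 0 0 15" --pt "0 0 0.012 0 0 0 15" --pt "0 0 0 0 0 0 15"

```text
clock: 16.6
eef_pos: [0.5583, 0.0347, 0.3454]
eef_rot: [-3.141, -0.001, 2.754]
ft_force: [-0.3, -0.3, -1.7]
opening: 0.0271
grip_force: 98.5
```

Request:
arm_command --pt "0 0 0.004 0 0 0 15" --pt "0 0 0.004 0 0 0 15" --pt "0 0 0.002 0 0 0 15" --pt "0 0 0 0 0 0 15" --pt "0 0 0 0 0 0 15" --pt "0 0 0 0 0 0 15" --pt "0 0 0 0 0 0 15" --pt "0 0 0 0 0 0 15"

```text
clock: 17.27
eef_pos: [0.5585, 0.0347, 0.3438]
eef_rot: [3.142, 0.0, 2.754]
ft_force: [0.0, -1.1, -1.2]
opening: 0.0275
grip_force: 98.5
```

Request:
arm_command --pt "0 0 0 0 0 0.02 15" --pt "0 0 0 0 0 0.03 15" --pt "0 0 0 0 0 0.03 15" --pt "0 0 0 0 0 0.03 15" --pt "0 0 0 0 0 0.03 15" --pt "0 0 0 0 0 0.03 15" --pt "0 0 0 0 0 0.03 15" --pt "0 0 0 0 0 0 15"

```text
clock: 17.93
eef_pos: [0.5587, 0.035, 0.3438]
eef_rot: [3.139, 0.0, 2.124]
ft_force: [2.3, 0.0, -2.5]
opening: 0.0275
grip_force: 98.5
```

```bash
python3 - <<'E'
from h import *
o=telemetry.get_obs(); print(o["clock"],o["moment"],o["eef_rot"])
for c in ["side","scene"]:
    i,K,T=grab(c); np.savez(c+"7.npz",K=K,T=T,i=i)
    for r in mark_of("slot",c)[:3]: print(c,r)
    u,v=proj([.5582,.0355,.074],K,T).astype(int);print(u,v)
E
```

```text
17.9333 [ 0.33412861 -0.40955066 -0.01749398] [3.13948681e+00 1.36201280e-04 2.12449786e+00]
side {'position': [325.1, 344.5], 'confidence': 0.97}
side {'position': [404.5, 464.2], 'confidence': 0.94}
side {'position': [264.7, 263.7], 'confidence': 0.9}
263 262
scene {'position': [383.1, 242.9], 'confidence': 0.71}
scene {'position': [344.8, 265.7], 'confidence': 0.64}
scene {'position': [398.2, 87.7], 'confidence': 0.61}
385 242
```

Request:
arm_command --pt "0 0 0 0 0 0.03 15" --pt "0 0 0 0 0 0.03 15" --pt "0 0 0 0 0 0.03 15" --pt "0 0 0 0 0 0.03 15" --pt "0 0 0 0 0 0.03 15" --pt "0 0 0 0 0 0.03 15" --pt "0 0 0 0 0 0.03 15" --pt "0 0 0 0 0 0 15"

```text
clock: 18.8
eef_pos: [0.5587, 0.0348, 0.3439]
eef_rot: [3.14, -0.0, 1.466]
ft_force: [2.6, 0.4, -2.7]
opening: 0.0267
grip_force: 98.5
```

```bash
cat >> h.py <<'E'
AX=np.array([.5582,.0355])
def tongue(i,K,T):
    "score tongue directions (deg): share of bright neutral pixels inside minus beside the projected tongue top"
    im=i.astype(int); br=((im.min(2)>150)&(im.max(2)-im.min(2)<35)).astype(np.uint8); best=[]
    for a in np.arange(-130,0,1.):
        c,s=np.cos(np.radians(a)),np.sin(np.radians(a)); 
        def m(w0,w1,l0=30,l1=61):
            P=[proj([AX[0]+c*l-s*w,AX[1]+s*l+c*w,.074],K,T) for l,w in((l0/1e3,w0/1e3),(l1/1e3,w0/1e3),(l1/1e3,w1/1e3),(l0/1e3,w1/1e3))]
            k=np.zeros(br.shape,np.uint8); cv2.fillPoly(k,[np.round(np.array(P)*8).astype(int)],1,shift=3); return br[k>0].mean()
        best.append((round(m(-8,8)-.5*m(-18,-11)-.5*m(11,18),3),a))
    return sorted(best)[::-1][:6]
E
python3 - <<'E'
from h import *
for f in ["wrist4","side4","side7","scene7"]:
    z=np.load(f+".npz"); print(f,tongue(z["i"],z["K"],z["T"]))
for c in ["side","scene"]:
    print(c,tongue(*grab(c)))
print(telemetry.get_obs()["moment"])
E
```

```text
wrist4 [(np.float64(0.657), np.float64(-23.0)), (np.float64(0.631), np.float64(-24.0)), (np.float64(0.621), np.float64(-22.0)), (np.float64(0.603), np.float64(-21.0)), (np.float64(0.597), np.float64(-25.0)), (np.float64(0.552), np.float64(-74.0))]
side4 [(np.float64(0.938), np.float64(-20.0)), (np.float64(0.938), np.float64(-21.0)), (np.float64(0.936), np.float64(-22.0)), (np.float64(0.858), np.float64(-19.0)), (np.float64(0.804), np.float64(-23.0)), (np.float64(0.785), np.float64(-24.0))]
side7 [(np.float64(0.715), np.float64(-47.0)), (np.float64(0.712), np.float64(-48.0)), (np.float64(0.699), np.float64(-45.0)), (np.float64(0.675), np.float64(-44.0)), (np.float64(0.671), np.float64(-43.0)), (np.float64(0.67), np.float64(-42.0))]
scene7 [(np.float64(0.414), np.float64(-52.0)), (np.float64(0.383), np.float64(-53.0)), (np.float64(0.358), np.float64(-115.0)), (np.float64(0.349), np.float64(-51.0)), (np.float64(0.346), np.float64(-50.0)), (np.float64(0.324), np.float64(-54.0))]
side [(np.float64(0.866), np.float64(-90.0)), (np.float64(0.848), np.float64(-89.0)), (np.float64(0.806), np.float64(-91.0)), (np.float64(0.791), np.float64(-88.0)), (np.float64(0.79), np.float64(-87.0)), (np.float64(0.733), np.float64(-92.0))]
scene [(np.float64(0.656), np.float64(-88.0)), (np.float64(0.641), np.float64(-89.0)), (np.float64(0.603), np.float64(-87.0)), (np.float64(0.561), np.float64(-86.0)), (np.float64(0.559), np.float64(-90.0)), (np.float64(0.531), np.float64(-21.0))]
[ 0.4292703  -0.77085794  0.0609574 ]
```

Request:
arm_command --pt "0 0 0 0 0 0.026 15" --pt "0 0 0 0 0 0.026 15" --pt "0 0 0 0 0 0.026 15" --pt "0 0 0 0 0 0.026 15" --pt "0 0 0 0 0 0 15" --pt "0 0 0 0 0 0 15" --pt "0 0 0 0 0 0 15" --pt "0 0 0 0 0 0 15"

```text
clock: 19.57
eef_pos: [0.5587, 0.0346, 0.344]
eef_rot: [3.14, -0.0, 1.141]
ft_force: [3.1, 1.5, -2.2]
opening: 0.027
grip_force: 98.5
```

```bash
python3 - <<'E'
from h import *
for c in ["side","scene"]:
    print(c,tongue(*grab(c)))
print(telemetry.get_obs()["moment"])
E
```

```text
side [(np.float64(0.851), np.float64(-109.0)), (np.float64(0.849), np.float64(-110.0)), (np.float64(0.837), np.float64(-108.0)), (np.float64(0.822), np.float64(-107.0)), (np.float64(0.805), np.float64(-111.0)), (np.float64(0.761), np.float64(-106.0))]
scene [(np.float64(0.66), np.float64(-108.0)), (np.float64(0.652), np.float64(-109.0)), (np.float64(0.643), np.float64(-107.0)), (np.float64(0.64), np.float64(-106.0)), (np.float64(0.634), np.float64(-110.0)), (np.float64(0.619), np.float64(-111.0))]
[ 0.21254331 -0.98644327 -0.02502519]
```

Request:
arm_command --pt "0 0 0 0 0 -0.017 15" --pt "0 0 0 0 0 -0.017 15" --pt "0 0 0 0 0 0 15" --pt "0 0 -0.02 0 0 0 15" --pt "0 0 -0.04 0 0 0 15" --pt "0 0 -0.06 0 0 0 15" --pt "0 0 -0.08 0 0 0 15" --pt "0 0 -0.01 0 0 0 15"

```text
clock: 20.33
eef_pos: [0.5589, 0.0347, 0.4009]
eef_rot: [3.138, -0.001, 1.246]
ft_force: [1.1, 0.2, -0.0]
opening: 0.027
grip_force: 99.2
```

```bash
python3 - <<'E'
from h import *
i,K,T=grab("wrist"); np.savez("wrist8.npz",i=i,K=K,T=T)
for n,zz in [("driver_tip",.13),("slot",.076)]:
    for r in mark_of(n,"wrist")[:2]: print(n,r["position"],r["confidence"],at_z(r["position"],zz,K,T))
for c in ["side","scene"]:
    print(c,tongue(*grab(c))[:3])
    for r in mark_of("riser_mid",c)[:2]: print(r)
plan([.5119,.2943,.395],3.191,24)
E
```

```text
driver_tip [316.0, 241.5] 0.87 [0.55798176 0.03667761 0.13      ]
slot [30.8, 98.5] 0.97 [0.37894394 0.20312427 0.076     ]
slot [314.2, 220.4] 0.77 [0.55710222 0.0392323  0.076     ]
side [(np.float64(0.841), np.float64(-109.0)), (np.float64(0.836), np.float64(-110.0)), (np.float64(0.825), np.float64(-108.0))]
{'position': [283.8, 244.7], 'confidence': 0.79}
scene [(np.float64(0.676), np.float64(-108.0)), (np.float64(0.671), np.float64(-109.0)), (np.float64(0.662), np.float64(-107.0))]
{'position': [345.5, 259.5], 'confidence': 0.58}
mm/row 10.982939111835877 deg/row 4.642349929677924 q6~ -1.0984317903896832
[[0.0385, -0.0211, -0.0, -0.0, -0.0, -0.0258], [0.0401, -0.0179, -0.0, -0.0, -0.0, -0.0258], [0.0414, -0.0146, -0.0, -0.0, -0.0, -0.0258], [0.0425, -0.0112, -0.0, -0.0, -0.0, -0.0258], [0.0432, -0.0077, -0.0, -0.0, -0.0, -0.0258], [0.0437, -0.0042, -0.0, -0.0, -0.0, -0.0258], [0.0439, -0.0006, -0.0, -0.0, -0.0, -0.0258], [0.0438, 0.0029, -0.0, -0.0, -0.0, -0.0258], [0.0435, 0.0065, -0.0001, -0.0, -0.0, -0.0258], [0.0428, 0.01, -0.0001, -0.0, -0.0, -0.0258], [0.0418, 0.0134, -0.0001, -0.0, -0.0, -0.0258], [0.0406, 0.0167, -0.0001, -0.0, -0.0, -0.0258], [0.0391, 0.02, -0.0001, -0.0, -0.0, -0.0258], [0.0374, 0.0231, -0.0001, -0.0, -0.0, -0.0258], [0.0354, 0.026, -0.0001, -0.0, -0.0, -0.0258], [0.0332, 0.0288, -0.0001, -0.0, -0.0, -0.0258], [0.0307, 0.0314, -0.0001, -0.0, -0.0, -0.0258], [0.0281, 0.0338, -0.0001, -0.0, -0.0, -0.0258], [0.0253, 0.0359, -0.0001, -0.0, -0.0, -0.0258], [0.0223, 0.0379, -0.0001, -0.0, -0.0, -0.0258], [0.0191, 0.0395, -0.0001, -0.0, -0.0, -0.0258], [0.0159, 0.041, -0.0001, -0.0, -0.0, -0.0258], [0.0125, 0.0421, -0.0001, -0.0, -0.0, -0.0258], [0.0091, 0.043, -0.0001, -0.0, -0.0, -0.0258]]
```

```bash
python3 - <<'E'
from h import *
plan([.5119,.2943,.395],3.191,16)
E
```

```text
mm/row 16.474408667753817 deg/row 6.963524894516886 q6~ -1.0984317903896832
[[0.0578, -0.0316, -0.0, -0.0001, -0.0001, -0.0387], [0.0612, -0.0244, -0.0, -0.0001, -0.0001, -0.0387], [0.0637, -0.0168, -0.0, -0.0001, -0.0001, -0.0387], [0.0653, -0.0089, -0.0001, -0.0001, -0.0001, -0.0387], [0.0659, -0.001, -0.0001, -0.0001, -0.0001, -0.0387], [0.0655, 0.007, -0.0001, -0.0001, -0.0001, -0.0387], [0.0642, 0.0149, -0.0001, -0.0001, -0.0001, -0.0387], [0.0619, 0.0226, -0.0001, -0.0001, -0.0001, -0.0387], [0.0587, 0.0299, -0.0001, -0.0001, -0.0001, -0.0387], [0.0546, 0.0368, -0.0001, -0.0001, -0.0001, -0.0387], [0.0498, 0.0432, -0.0001, -0.0001, -0.0001, -0.0387], [0.0442, 0.0489, -0.0001, -0.0001, -0.0001, -0.0387], [0.0379, 0.0539, -0.0001, -0.0001, -0.0001, -0.0387], [0.0311, 0.0581, -0.0001, -0.0001, -0.0001, -0.0387], [0.0238, 0.0614, -0.0001, -0.0001, -0.0001, -0.0387], [0.0162, 0.0639, -0.0001, -0.0001, -0.0001, -0.0387]]
```

Request:
arm_command --pt "0.058 -0.0315 0 0 0 -0.0387 15" --pt "0.061 -0.0245 0 0 0 -0.0387 15" --pt "0.0635 -0.017 0 0 0 -0.0387 15" --pt "0.065 -0.009 0 0 0 -0.0387 15" --pt "0.066 -0.001 0 0 0 -0.0387 15" --pt "0.0655 0.007 0 0 0 -0.0387 15" --pt "0.064 0.015 0 0 0 -0.0387 15" --pt "0.062 0.0225 0 0 0 -0.0387 15"

```text
clock: 21.35
eef_pos: [0.5349, 0.1651, 0.3951]
eef_rot: [-3.14, -0.001, 2.225]
ft_force: [0.9, 0.1, -1.0]
opening: 0.0271
grip_force: 99.2
```

Request:
arm_command --pt "0.0585 0.03 0 0 0 -0.0387 15" --pt "0.0545 0.037 0 0 0 -0.0387 15" --pt "0.05 0.043 0 0 0 -0.0387 15" --pt "0.044 0.049 0 0 0 -0.0387 15" --pt "0.038 0.054 0 0 0 -0.0387 15" --pt "0.031 0.058 0 0 0 -0.0387 15" --pt "0.024 0.0615 0 0 0 -0.0387 15" --pt "0.016 0.064 0 0 0 -0.0387 15"

```text
clock: 22.02
eef_pos: [0.5118, 0.2948, 0.3951]
eef_rot: [-3.141, -0.002, -3.086]
ft_force: [0.8, 1.1, -1.2]
opening: 0.027
grip_force: 99.2
```

Request:
arm_command --pt "0 0 0 0 0 0 15" --pt "0 0 0 0 0 0 15" --pt "0 0 0 0 0 0 15" --pt "0 0 0 0 0 0 15" --pt "0 0 0 0 0 0 15" --pt "0 0 0 0 0 0 15" --pt "0 0 0 0 0 0 15" --pt "0 0 0 0 0 0 15"

```text
clock: 22.68
eef_pos: [0.5123, 0.2938, 0.3963]
eef_rot: [-3.142, 0.0, -3.092]
ft_force: [-0.2, -0.1, -1.6]
opening: 0.0269
grip_force: 99.2
```

```bash
python3 - <<'E'
from h import *
o=telemetry.get_obs(); print(o["clock"],o["eef_pos"],o["eef_rot"])
i,K,T=grab("wrist"); zt=o["eef_pos"][2]-.2666
for n,zz in [("driver_tip",zt),("awl_mid",.112),("driver_mid",zt+.105)]:
    for r in mark_of(n,"wrist")[:1]: print(n,r["position"],r["confidence"],at_z(r["position"],zz,K,T))
plan([.5119,.2943,.395],3.191,1)
E
```

```text
22.6833 [0.5122859  0.29375761 0.39627727] [-3.14157561e+00  6.11609374e-05 -3.09220336e+00]
driver_tip [317.6, 240.6] 0.93 [0.50876052 0.29448958 0.12967727]
mm/row 1.3268047131588032 deg/row 0.036352348347461025 q6~ -1.0984317903896832
[[0.0011, 0.001, 0.0051, 0.0, 0.0, 0.0002]]
```

Request:
arm_command --pt "0.001 0.001 0.03 0 0 0 15" --pt "0 0 0.06 0 0 0 15" --pt "0 0 0.06 0 0 0 15" --pt "0 0 0.04 0 0 0 15" --pt "0 0 0.025 0 0 0 15" --pt "0 0 0.02 0 0 0 15" --pt "0 0 0.02 0 0 0 15" --pt "0 0 0 0 0 0 15"

```text
clock: 23.55
eef_pos: [0.5118, 0.2943, 0.3316]
eef_rot: [-3.141, -0.001, -3.091]
ft_force: [-0.5, -0.6, -1.5]
opening: 0.0272
grip_force: 99.2
```

Request:
arm_command --pt "0 0 0.03 0 0 0 15" --pt "0 0 0.04 0 0 0 15" --pt "0 0 0.04 0 0 0 15" --pt "0 0 0.04 0 0 0 15" --pt "0 0 0.03 0 0 0 15" --pt "0 0 0.02 0 0 0 15" --pt "0 0 0.01 0 0 0 15" --pt "0 0 0 0 0 0 15"

```text
clock: 24.22
eef_pos: [0.5117, 0.2942, 0.279]
eef_rot: [-3.141, -0.001, -3.091]
ft_force: [0.8, 0.8, -1.8]
opening: 0.0269
grip_force: 99.2
```

Request:
arm_command --pt "0 0 0.004 0 0 0 15" --pt "0 0 0.004 0 0 0 15" --pt "0 0 0 0 0 0 15" --pt "0 0 0 0 0 0 15" --pt "0 0 0 0 0 0 32" --pt "0 0 0 0 0 0 40" --pt "0 0 0 0 0 0 60" --pt "0 0 0 0 0 0 85"

```text
clock: 24.88
eef_pos: [0.5121, 0.2944, 0.2784]
eef_rot: [3.141, 0.001, -3.091]
ft_force: [-0.0, -0.0, 0.8]
opening: 0.063
grip_force: 0.0
```

Request:
arm_command --pt "0 0 0 0 0 0 85" --pt "0 0 0 0 0 0 85" --pt "0 0 -0.03 0 0 0 85" --pt "0 0 -0.08 0 0 0 85" --pt "0 0 -0.12 0 0 0 85" --pt "0 0 -0.14 0 0 0 85" --pt "0 0 -0.12 0 0 0 85" --pt "0 0 -0.05 0 0 0 85"

```text
clock: 25.55
eef_pos: [0.5125, 0.2946, 0.4193]
eef_rot: [3.139, 0.009, -3.091]
ft_force: [1.3, -0.1, 0.7]
opening: 0.0851
grip_force: 0.0
```

```bash
python3 - <<'E'
from h import *
o=telemetry.get_obs(); print(o["clock"],o["eef_pos"],o["opening"])
i,K,T=grab("wrist"); np.savez("wrist9.npz",i=i,K=K,T=T)
z=np.load("wrist5.npz")
def handle(i,K,T):
    g=(i.max(2)<60).astype(np.uint8); u,v=proj([.511,.294,.13],K,T).astype(int)
    n,l,s,c=cv2.connectedComponentsWithStats(g); k=l[v,u]; return s[k],c[k]
print(handle(z["i"],z["K"],z["T"]),handle(i,K,T),telemetry.get_obs()["eef_pos"])
P=[]
for c in ["side","scene"]:
    i,K,T=grab(c); t=tongue(i,K,T)[:2]
    m=[(n,[(r["position"],round(r["confidence"],2)) for r in mark_of(n,c)[:2]]) for n in ("driver_mid","riser_mid","seat","awl_mid")]
    print(c,t,m)
plan([.52,.06,.42],2.3,16)
E
```

```text
25.55 [0.51250001 0.29461266 0.41932741] 0.08512870435536626
(array([ 292,  204,   40,   73, 2517], dtype=int32), array([311.88518077, 240.88796186])) (array([ 299,  195,   36,   68, 2330], dtype=int32), array([316.79570815, 229.17553648])) [0.51270073 0.29468549 0.42019569]
side [(np.float64(0.0), np.float64(-1.0)), (np.float64(0.0), np.float64(-2.0))] [('driver_mid', [([244.5, 364.8], 0.93)]), ('riser_mid', []), ('seat', [([414.6, 429.8], 0.95), ([356.3, 330.8], 0.86)]), ('awl_mid', [([207.1, 359.3], 0.96)])]
scene [(np.float64(0.623), np.float64(-21.0)), (np.float64(0.59), np.float64(-108.0))] [('driver_mid', [([456.4, 162.2], 0.64)]), ('riser_mid', [([347.3, 260.6], 0.96)]), ('seat', [([365.8, 107.1], 0.73), ([347.2, 264.9], 0.67)]), ('awl_mid', [([477.0, 184.5], 0.9)])]
mm/row 14.661846477575565 deg/row 3.193285831116109 q6~ -0.6143270677882042
[[0.0009, -0.0586, -0.0021, -0.0, -0.0, 0.0177], [-0.0024, -0.0586, -0.0021, -0.0, -0.0, 0.0177], [-0.0056, -0.0583, -0.0021, -0.0, -0.0, 0.0177], [-0.0089, -0.0579, -0.0021, -0.0, -0.0, 0.0177], [-0.0121, -0.0574, -0.0021, -0.0, -0.0, 0.0177], [-0.0153, -0.0566, -0.0021, -0.0, -0.0, 0.0177], [-0.0184, -0.0557, -0.0021, -0.0, -0.0, 0.0177], [-0.0215, -0.0545, -0.0021, -0.0, -0.0, 0.0177], [-0.0245, -0.0533, -0.0021, -0.0, -0.0, 0.0177], [-0.0274, -0.0518, -0.0021, -0.0, -0.0, 0.0177], [-0.0302, -0.0502, -0.0021, -0.0, -0.0, 0.0177], [-0.033, -0.0484, -0.0021, -0.0, -0.0, 0.0177], [-0.0356, -0.0465, -0.0021, -0.0, -0.0, 0.0177], [-0.0382, -0.0445, -0.0021, -0.0, -0.0, 0.0177], [-0.0406, -0.0423, -0.0021, -0.0, -0.0, 0.0177], [-0.0429, -0.04, -0.0021, -0.0, -0.0, 0.0177]]
```

Request:
arm_command --pt "0.001 -0.0585 -0.002 0 0 0.0177 85" --pt "-0.0025 -0.0585 -0.002 0 0 0.0177 85" --pt "-0.0055 -0.058 -0.002 0 0 0.0177 85" --pt "-0.009 -0.058 -0.002 0 0 0.0177 85" --pt "-0.012 -0.0575 -0.002 0 0 0.0177 85" --pt "-0.0155 -0.0565 0 0 0 0.0177 85" --pt "-0.0185 -0.0555 0 0 0 0.0177 85" --pt "-0.0215 -0.0545 0 0 0 0.0177 85"

```text
clock: 26.77
eef_pos: [0.5161, 0.1766, 0.4151]
eef_rot: [-3.141, -0.0, 2.744]
ft_force: [0.6, 0.2, -1.2]
opening: 0.0851
grip_force: 0.0
```

Request:
arm_command --pt "-0.0245 -0.0535 0 0 0 0.0177 85" --pt "-0.0275 -0.052 0 0 0 0.0177 85" --pt "-0.03 -0.05 0 0 0 0.0177 85" --pt "-0.033 -0.0485 0 0 0 0.0177 85" --pt "-0.0355 -0.0465 0 0 0 0.0177 85" --pt "-0.038 -0.0445 0 0 0 0.0177 85" --pt "0 0 0 0 0 0 85" --pt "0 0 0 0 0 0 85"

```text
clock: 27.43
eef_pos: [0.5193, 0.089, 0.4152]
eef_rot: [3.142, -0.001, 2.413]
ft_force: [-0.6, 0.1, -0.5]
opening: 0.0847
grip_force: 0.0
```

```bash
python3 - <<'E'
from h import *
o=telemetry.get_obs(); print(o["clock"],o["eef_pos"],o["eef_rot"])
i,K,T=grab("wrist")
z4=np.load("wrist4.npz")
def slot(i,K,T):
    # rectify head face (z=.076 floor) and PCA of bright strip
    n=161; g=np.linspace(-.016,.016,n); m=np.array([[proj([AX[0]+x,AX[1]+y,.078],K,T) for x in g] for y in g],np.float32)
    p=cv2.remap(i,m,None,cv2.INTER_LINEAR).astype(int); b=p.min(2)>170
    yy,xx=np.nonzero(b&((g[None]**2+g[:,None]**2)<.015**2)); w,v=np.linalg.eigh(np.cov(g[xx],g[yy])); return b.mean(),np.degrees(np.arctan2(v[1,1],v[0,1])),np.sqrt(w)*1e3
print(slot(z4["i"],z4["K"],z4["T"]),slot(i,K,T)); print("tongue",tongue(i,K,T))
for c in ["side","scene"]: 
    a=grab(c);print(c,tongue(*a)[:3]); 
    for n in ["driver_mid","riser_mid","mug","crutch_tip","collar"]: print(n,[(r["position"],round(r["confidence"],2)) for r in mark_of(n,c)[:2]])
E
```

```text
27.4333 [0.51928628 0.08904612 0.41522309] [ 3.14156580e+00 -5.88340247e-04  2.41293426e+00]
(np.float64(0.34061185911037384), np.float64(156.42597846436203), array([2.48268661, 8.52844958])) (np.float64(0.21623394159175957), np.float64(72.32347818033863), array([1.3186036 , 8.63237421]))
tongue [(np.float64(0.783), np.float64(-110.0)), (np.float64(0.782), np.float64(-111.0)), (np.float64(0.781), np.float64(-112.0)), (np.float64(0.741), np.float64(-109.0)), (np.float64(0.701), np.float64(-113.0)), (np.float64(0.686), np.float64(-108.0))]
side [(np.float64(0.841), np.float64(-109.0)), (np.float64(0.836), np.float64(-110.0)), (np.float64(0.825), np.float64(-108.0))]
driver_mid [([244.7, 364.3], 0.72)]
riser_mid [([285.4, 244.4], 0.93)]
mug []
crutch_tip [([360.9, 248.0], 0.85)]
collar [([218.2, 237.1], 0.69), ([283.0, 247.3], 0.22)]
scene [(np.float64(0.637), np.float64(-108.0)), (np.float64(0.622), np.float64(-109.0)), (np.float64(0.619), np.float64(-107.0))]
driver_mid [([453.2, 159.7], 0.73)]
riser_mid [([347.6, 260.4], 0.72)]
mug [([153.0, 331.2], 0.65)]
crutch_tip [([282.9, 238.5], 0.97), ([345.8, 262.0], 0.49)]
collar [([391.8, 338.1], 0.66), ([475.2, 181.1], 0.41)]
```

Slot lies at 72.3° against the seat's 72.2°, so the tongue is straight over the riser. The driver is back in its hole, and the robot touches nothing.

```bash
python3 -c "
from workcell import order
print(order.finish_job())"
```

```text
the job is handed in; nothing more can be done
None
```

The job is handed in after about 27 s on the clock: the riser is seated in the notches, the tongue lies straight over it (slot 72.3° against the seat's 72.2°), and the driver is back upright in its hole; final checks were by measurement, as the picture-viewing limit was used up.

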